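# Read the temperature of a guarded heat sink with an infrared thermometer

## Robot

A 6-joint arm with a two-finger parallel gripper is mounted at the origin on the work surface. World frame = base frame: x ahead of the robot, y to its left, z up, the work surface at z = 0. Lengths are in mm, angles in degrees, forces in N, time in s.
With the tool pointing down it reaches from about 300 to 850 mm from the base axis. Payload 4.2 kg.
Tool frame: the origin (TCP) lies on the centre line of the jaws, within the pads' length; the fingertips stand 11 mm ahead of it and the grasp point (between the pads) lies 8 mm behind it; z points along the fingers, y is the line along which they close (so a half turn about z gives the same grasp; the last joint's range is limited). The gripper opens to 91 mm and grips with 3 to 60 N. Pads are 32 mm wide; open, the fingers measure 118 mm over their backs; the gripper's body (76 mm by 178 mm) begins 60 mm behind the grasp point.
Start: joints at [66.291, 18.312, 89.639, -0, 72.044, -1.146], TCP at [220.631, 531.003, 224.976] pointing down, gripper open.
Joint ranges: [-177.97, 177.97], [-48.28, 115.42], [12.27, 149.76], [-77.06, 257.06], [2.81, 150.46], [-146.56, 146.56]. Speed limits (degrees/s): [147.25, 147.25, 180, 180, 180, 180].

## Interface

Orientations are given as [roll, pitch, yaw] about the fixed x, y, z axes, in that order (R = Rz(yaw) Ry(pitch) Rx(roll)).
In Python, from workcell import env, grab_frame, camera_model, models gives the robot as it stands.
- The arm moves only by the shell command python3 -m crank 'ROWS' [FORCE]. ROWS is text: rows parted by semicolons, each of 7 numbers parted by spaces: the closure, from -1 (fully open) to 1 (shut), so that 0 is half open, then the shift along the tool's x, y, z in mm, then the turn, a rotation vector about the tool's x, y, z in degrees. A call has 1 to 10 rows; each row shifts and turns the commanded pose from where the row before left it, along the tool's axes as they then stand; what a row does not reach is not made up. A row lasts 1/8 s, in which the tool goes at most 62.5 mm and 10.7 degrees, less where a joint would pass 70% of its speed; a pose out of reach is approached as far as the arm can. A call is refused whole if a number of a shift passes 62.5 or a number of a turn 10.7, either way. A call with a gripper value outside its range is refused whole. The fingers move at their own pace and stop on an object; FORCE is the grip in N (left out, the last holds). Time passes only in rows, so rows that do not move let the fingers close. It gives the time, the measured TCP pose, the force, the opening and the grip force at its end, in the units of the state.
- env.state(): the state, without advancing time (a new reading comes with each control period).
- grab_frame(name): name is "scene" or "top" or "wrist"; returns the picture (400x640x3 uint8, blue, green, red); there is no depth.
- camera_model(name): a dict with "K" (3x3 intrinsics, pixels), "k1" (the pictures are not rectified: a ray, as slopes to the right and down, at radius r is drawn at 1 + k1 r^2 times it, then the intrinsics apply), "R" (3x3) and "t" (3): a world point X has camera coordinates R X + t; the wrist camera has in their place "mount" (4x4, takes a point from camera to tool coordinates, whose origin is the TCP and whose axes are the flange's). Camera axes: x right, y down, z forward; pixel columns grow to the right and rows downward; lengths in mm; the calibration is good to about 2 mm. A picture is of the moment at which its call begins: read the wrist's pose just before it. camera_model takes no time and is no camera call.
- env.job_done(): hands the job in; it is judged then, once.
Trained networks look in the newest picture that a camera, given by its name, has taken for a name from the list of things; names that differ only in an ending like _2 or _b are one class to them, and where a whole thing is asked for, a point or a joint stands for the part that bears it (a point fixed in the world has none). Each returns a list of dicts, best first, with "p" (0 to 1); they miss things now and then, are a little off and sometimes report something else, mostly with a low value. They report only what shows in the picture. A call takes as long as a camera call. They do not tell look-alikes from the thing itself.
- models.search_frame(name, camera): "point" ([x, y, z] in mm, in world coordinates, good to about 4 mm: the middle of the surface that is visible of it).
The state is a dict: "time_s": time; "qpos": joint angles; "qvel": joint speeds; "effort": joint torques, N m; "ee_pos": TCP position; "ee_rot": TCP orientation; "force": force on the tool from outside, world axes, zero at the start; "torque": the same for the moment, N m; "gripper_width": finger opening in mm; "gripper_force": force on a finger pad.
Only numpy, scipy, OpenCV 4.12 (cv2) and the standard library are available. Lean on these libraries where they do the work, as an engineer would, in place of code of your own. Each camera call takes 0.05 s, during which the arm holds its last target. There are 200 camera calls.

## Task

Slide the guard on the sloping circuit board along its rod until it clicks over the sprung ball and comes up to the stop collar, so that the heat sink beneath is uncovered. Then take the infrared thermometer out of its tray and take a reading: hold its nose about 7 cm from the middle of the uncovered heat sink, looking square at its sloping top face, quite still for two seconds, without touching the board or its fittings with the thermometer. Set the thermometer down in its tray again, standing on its nose and not dropped from a height, and let go; leave the guard open and the other things where they are.

Things in the scene. Friction and masses are not known exactly. Their poses are not given: they have to be found in the camera images.
- jig: Fixed steel jig holding a sloping green circuit board. Origin: centre of its underside, on the bench; z up. Base 150 (x) x 200 (y) x 12 mm. The board (145 up the slope x 210 mm, centre 65 mm above the bench) is tilted 30 degrees about the jig's y: it rises towards the jig's +x, its face looks up and to -x (towards the robot). A 14 mm steel rod runs along y over its upper edge.
- rod_stop (a point): The stop collar on the jig's rod, 26 mm diameter, 10 mm long; this point is on the rod's axis at the collar's face towards the guard. Axes as the board's: x up the slope, y along the rod (the jig's y), z square out of the board. The sprung steel ball stands out of the rod's top 16 mm before this face.
- guard (a joint): Position of the guard's sleeve along the rod, m, growing towards the jig's +y. Starts at 0 to 0.012 (heat sink covered); 0.072 = at the stop collar. Sliding friction about 1.2 N; from about 0.053 to 0.060 the sleeve's lip must be pushed over the sprung ball (5 to 7 N more), then the ball snaps into the sleeve and pushes it on; past 0.066 it has clicked and stays.
- guard_tab (a point): Grip point in the black tab on the guard's sleeve; moves with the guard. Tab 12 mm thick along y, 22 mm up the slope, standing square to the board; the point is 17 mm below its top, 27 mm above the sleeve's top. Axes as the board's: x up the slope, y along the rod. Sleeve 28 x 40 (along rod) x 36 mm; its grey sheet flap, 52 mm wide, reaches 103 mm down the slope from the rod.
- heatsink (a point): Middle of the top face of the large finned aluminium heat sink (36 x 36 x 18 mm) on the board, under the guard's flap at the start. Axes: x up the slope, y along the rod, z square out of its top face (30 degrees from vertical, leaning to the jig's -x). With the guard open the tab stands 72 mm to +y and 69 mm up the slope, its top 75 mm above this face.
- thermometer: Loose pistol-shaped infrared thermometer, about 0.22 kg, standing nose down. Origin: centre of the flat nose; it looks along its own -z. Round black nose 38 mm diameter, 22 mm long, then a grey barrel 36 (x) x 32 (y) mm up to z = 150 mm. Black handle sticks out to its own -x (to x = -102 mm), 24 mm wide, z = 103 to 133 mm. Grip the barrel's y faces from above at z = 118 mm.
- tray_in (a point): Centre of the inner floor of the fixed open black tray in which the thermometer stands: 70 x 70 mm inside, 5 mm walls, rim 30 mm and floor 5 mm above the bench. Axes as the tray's, z up.
- spray_can: Bystander: spray can, 62 mm diameter, 170 mm tall, upright, loose. Origin: centre of its underside.
- multimeter: Bystander: orange multimeter lying flat, 120 (x) x 66 (y) x 38 mm, loose. Origin: centre of its underside.
- wrench: Bystander: steel wrench lying flat, 170 mm long along its x, loose. Origin: centre of its underside.
- tray: The same tray: origin at the centre of its underside, 80 x 80 mm outside, fixed to the bench.
There are look-alikes about, which are no part of the job. What is shaped like the thermometer but purple is not meant.

How it is judged (in metres and radians):
On the way, in this order (a step that is already met when the one before it is completed fails the run):
1. the guard is slid open past the click (joint guard over 0.066) (value of joint guard above 0.066 m), for 0.3 s.
2. the thermometer is lifted out of its tray, its nose more than 60 mm above the tray floor, in the fingers (z of thermometer in the frame of tray_in above 0.06 m and contact force between the fingers and thermometer above 1 N), for 0.1 s.
3. guard open, the held thermometer looks at the heat sink: within 15 mm of the middle each way, nose 40 to 100 mm off, square within 0.26 rad, still (25 mm/s, 0.15 rad/s) for 1.5 s (x of heatsink in the frame of thermometer between -0.015 and 0.015 m and y of heatsink in the frame of thermometer between -0.015 and 0.015 m and z of heatsink in the frame of thermometer between -0.1 and -0.04 m and angle between the z axis of thermometer and the z axis of heatsink, either way round below 0.26 rad and linear speed of thermometer below 0.025 m/s and angular speed of thermometer below 0.15 rad/s and contact force between the fingers and thermometer above 1 N and value of joint guard above 0.066 m), for 1.5 s.
At the end, for the whole second after the job is handed in: The guard is still open and clicked (over 0.066); the thermometer stands on its nose on the tray's floor (nose centre within 24 mm of the tray's centre and within 6 mm of its floor's height), upright within 0.08 rad, released and at rest (value of joint guard above 0.066 m and horizontal distance between thermometer and tray_in below 0.024 m and z of thermometer in the frame of tray_in between -0.006 and 0.006 m and angle between thermometer's own z axis and vertical below 0.08 rad and linear speed of thermometer below 0.02 m/s and angular speed of thermometer below 0.2 rad/s); the robot touches nothing.
It fails at once if the thermometer touches the board, guard or jig (over 1 N) (contact force between thermometer and jig above 1 N).
It fails at once if the thermometer is dropped (out of the fingers over 20 mm above the tray floor) (z of thermometer in the frame of tray_in above 0.02 m and contact force between the fingers and thermometer below 0.05 N).
It fails at once if the spray can is moved over 30 mm (distance of spray_can from where it was at the start of the episode above 0.03 m).
It fails at once if the multimeter is moved over 30 mm (distance of multimeter from where it was at the start of the episode above 0.03 m).
It fails at once if the wrench is moved over 30 mm (distance of wrench from where it was at the start of the episode above 0.03 m).
It also fails if it takes over 64 s, if anything falls off the work surface, if the arm or the gripper's body presses on something with over 40 N, if the wrist force passes 120 N, or if a joint passes its speed limit or range.

## Working session

There is one attempt and no reset: what is moved stays moved. The work goes in short steps, Python scripts to look and compute and a shell command to move; the robot and the scene stay as the last step left them, time stands still between calls to the robot, and variables do not carry over. Pictures are saved under pics/ and viewed, at most 10 in all, crops included, and the job is handed in when it is done.

```bash
ls; mkdir -p pics; python3 - <<'E'
from workcell import env, grab_frame, camera_model, models
import cv2
s=env.state(); print(s['time_s'],s['ee_pos'],s['ee_rot'],s['gripper_width'])
for c in ['scene','top']:
    cv2.imwrite(f'pics/{c}0.png',grab_frame(c))
    for n in ['jig','rod_stop','guard','guard_tab','heatsink','thermometer','tray','tray_in','spray_can','multimeter','wrench']:
        try: print(c,n,[(round(d['p'],2),[round(float(v)) for v in d['point']]) for d in models.search_frame(n,c)])
        except Exception as e: print(c,n,e)
print(env.state()['time_s'])
E
```

```text
pics
0.0 [220.43004166 530.5435412  224.10972345] [-1.79897296e+02 -1.42317913e-03  1.57435914e+02] 91.14123430750696
scene jig [(0.69, [580, 229, 80])]
scene rod_stop [(0.74, [561, 219, 105])]
scene guard [(0.61, [568, 202, 130]), (0.33, [576, -163, 119])]
scene guard_tab [(0.77, [564, 200, 133])]
scene heatsink [(0.73, [562, 220, 104]), (0.5, [589, -160, 19])]
scene thermometer [(0.91, [574, -163, 120]), (0.82, [513, -304, 121])]
scene tray [(0.81, [589, -157, 19])]
scene tray_in [(0.81, [590, -157, 13])]
scene spray_can [(0.72, [791, 7, 104])]
scene multimeter [(0.66, [422, -1, 35])]
scene wrench [(0.8, [598, -3, 4])]
top jig [(0.6, [529, 214, 73])]
top rod_stop [(0.72, [527, 212, 82])]
top guard [(0.73, [527, 194, 110])]
top guard_tab [(0.68, [530, 195, 107])]
top heatsink [(0.84, [530, 213, 83])]
top thermometer [(0.91, [508, -301, 133]), (0.83, [542, -165, 136]), (0.24, [529, 211, 77])]
top tray [(0.64, [569, -152, 2])]
top tray_in [(0.79, [569, -150, 8])]
top spray_can [(0.89, [754, -2, 125])]
top multimeter [(0.77, [398, -7, 28])]
top wrench [(0.7, [595, -8, 4]), (0.4, [528, 192, 107])]
1.2
```

View pics/scene0.png

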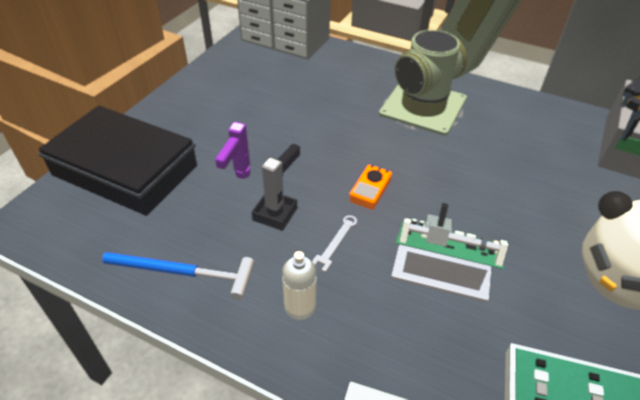

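View pics/top0.png

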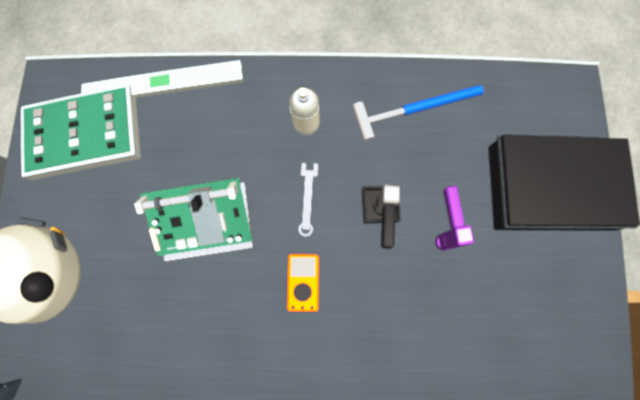

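Scene/top: the jig is at top (195,218) with the guard sleeve at about (205,200). There are two pistol shapes: grey in the black tray at (390,205) and purple at (457,220). The grey one fits, since it is in the tray and not purple. I'll confirm in an enlarged crop.

```bash
python3 - <<'E'
import cv2, numpy as np
im=cv2.imread('pics/top0.png')
a=cv2.resize(im[170:265,130:260],None,fx=6,fy=6,interpolation=cv2.INTER_CUBIC)[:, :780]
cv2.imwrite('pics/jigcrop.png',a)
b=cv2.resize(im[175:255,350:480],None,fx=6,fy=6,interpolation=cv2.INTER_CUBIC)
cv2.imwrite('pics/thcrop.png',b)
E
```

```text
(no output)
```

View pics/jigcrop.png

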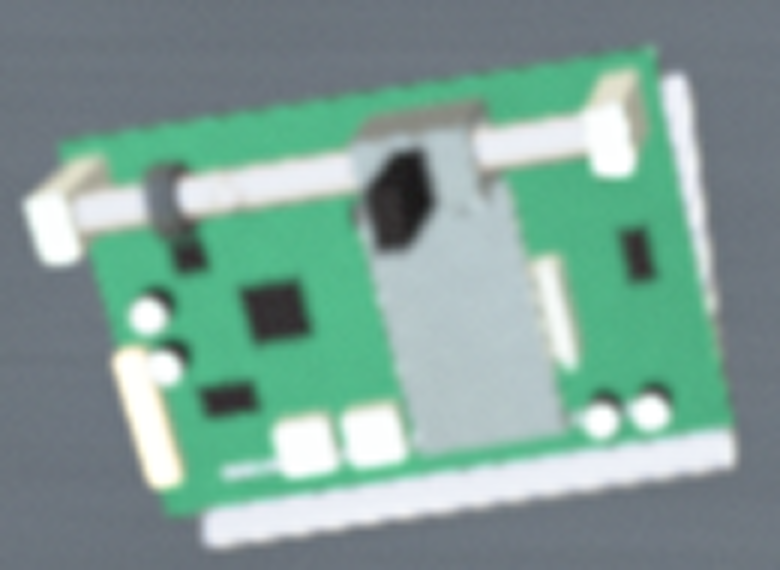

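View pics/thcrop.png

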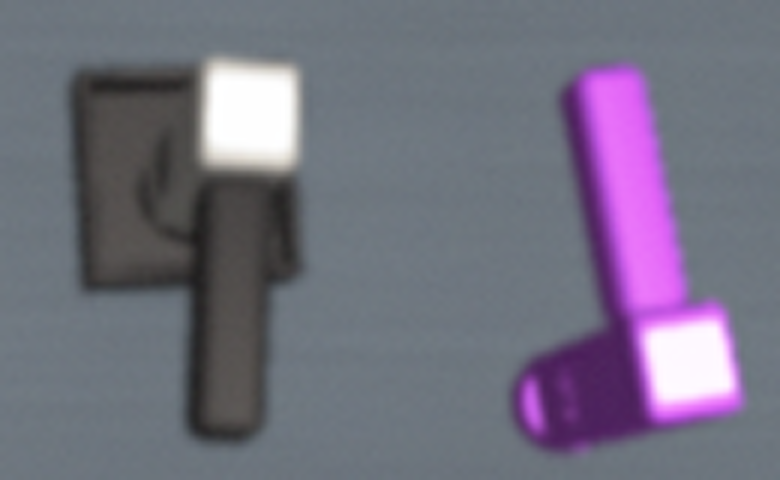

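Jig crop: the board corners are at about (62,145), (655,48), (730,430) and (170,515), the collar at (168,200), and the black tab's top face at about (395,205). Thermometer crop: the grey barrel top is at (250,112), the handle end at (228,432), and the tray on the left. The purple one is the look-alike. Next I'll fit the poses.

```bash
cat > h.py <<'E'
import numpy as np, cv2
from scipy.optimize import least_squares
from scipy.spatial.transform import Rotation as Ro
from workcell import env, grab_frame, camera_model, models
def proj(X,m,R=None,t=None):
    R=np.array(m['R']) if R is None else R; t=np.array(m['t']).ravel() if t is None else t
    c=np.atleast_2d(X)@R.T+t; s=c[:,:2]/c[:,2:]; s=s*(1+m['k1']*(s**2).sum(1,keepdims=True))
    K=np.array(m['K']); return s@K[:2,:2].T+K[:2,2]
def wcam():  # wrist R,t at present pose
    m=camera_model('wrist'); s=env.state(); T=np.eye(4); T[:3,:3]=Ro.from_euler('xyz',s['ee_rot'],degrees=True).as_matrix(); T[:3,3]=s['ee_pos']
    C=np.linalg.inv(T@np.array(m['mount'])); return m,C[:3,:3],C[:3,3]
def back(px,z,m,R=None,t=None):
    return least_squares(lambda p:(proj([[p[0],p[1],z]],m,R,t)-px).ravel(),[550,0]).x
def board(bx,by,yaw): # board frame rot
    return Ro.from_euler('z',yaw)*Ro.from_euler('y',-30,degrees=True)
def delta(pos,rot): # move from now in tool axes
    s=env.state(); R=Ro.from_euler('xyz',s['ee_rot'],degrees=True)
    return R.inv().apply(np.array(pos)-s['ee_pos']), (R.inv()*rot).as_rotvec(degrees=True)
E
python3 - <<'E'
from h import *
m=camera_model('top')
c=lambda u,v,x0,y0:np.array([x0+(u+.5)/6-.5,y0+(v+.5)/6-.5])
J=lambda u,v:c(u,v,130,170); T=lambda u,v:c(u,v,350,175)
cor=np.array([J(62,145),J(655,48),J(730,430),J(170,515)])
B=np.array([[72.5,105,0],[72.5,-105,0],[-72.5,-105,0],[-72.5,105,0.]])
f=lambda p:(proj(board(*p).apply(B)+[p[0],p[1],65],m)-cor).ravel()
r=least_squares(f,[540,210,.15],x_scale=[1,1,.01]); p=r.x; print('jig',p[:2],np.degrees(p[2]),r.fun.round(1))
# board-frame points at plane z=h from pixel
def bb(px,h): 
    g=lambda q:(proj(board(*p).apply([[q[0],q[1],h]])+[p[0],p[1],65],m)-px).ravel()
    return least_squares(g,[0,0]).x.round(1)
for n,u,v,h in [('rodL',80,210,31),('rodR',580,132,31),('collar face lo edge',187,205,31),('collar mid',168,200,40),('tabtop',395,205,93),('tablowtip',392,250,93),('sleeveR top',478,150,49),('sleeveL top',360,165,49),('flapL',415,455,25),('flapR',570,430,25)]: print(n,bb(J(u,v),h))
a=back(T(250,112),155,m); h=back(T(228,432),138,m); print('barrel',a,'handle',h, np.degrees(np.arctan2(*(a-h)[::-1])),np.hypot(*(a-h)))
for q in [(75,75),(300,275),(85,290)]: print('tray',back(T(*q),30,m))
E
```

```text
jig [529.22103137 224.80068227] 9.795837326078198 [-0.2 -0.3 -0.2  0.3  0.6 -0.1 -0.1  0.1]
rodL [56.4 91.8]
rodR [ 56.4 -80.5]
collar face lo edge [52.3 55.5]
collar mid [57.7 57.9]
tabtop [ 60.  -31.8]
tablowtip [ 45.6 -27.4]
sleeveR top [ 60.8 -50.1]
sleeveL top [ 61.9 -10.8]
flapL [-52.9   2.9]
flapR [-52.4 -52.8]
barrel [ 569.66063915 -174.3864447 ] handle [ 469.12931451 -168.40436495] -3.4053489992980137 100.70914810963055
tray [ 609.16521504 -129.56653408]
tray [ 535.39219508 -211.78921745]
tray [ 528.8516174  -132.94871884]
```

```bash
cat >> h.py <<'E'
JP=(529.2,224.8,np.radians(9.8))
def b2w(q): return board(*JP).apply(q)+[JP[0],JP[1],65]
def brot():
    b=board(*JP).as_matrix(); return Ro.from_matrix(np.c_[-b[:,0],b[:,1],-b[:,2]])
E
python3 - <<'E'
from h import *
for h in (160,):
    P=b2w([57,-30,h]);print(P, *[x.round(1) for x in delta(P,brot())], brot().as_euler('xyz',degrees=True))
m=camera_model('wrist'); print(np.array(m['mount']).round(2))
E
```

```text
[504.11678467 190.02313088 232.06406461] [-392.6 -206.1   -7.1] [ -8.5 -29.2 -31.6] [-180.    30.  -170.2]
[[   0.     -0.97   -0.24   68.68]
 [   1.      0.      0.      0.89]
 [  -0.     -0.24    0.97 -159.4 ]
 [   0.      0.      0.      1.  ]]
```

```bash
python3 -m crank '-1 -30 -15 0 0 0 0;-1 -45 -24 0 0 0 0;-1 -45 -24 0 0 0 0;-1 -45 -24 0 0 0 0;-1 -45 -24 0 0 0 0;-1 -45 -24 0 0 0 0;-1 -45 -24 0 0 0 0;-1 -45 -24 0 0 0 0;-1 -45 -24 0 0 0 0' && python3 -m crank '-1 0 0 0 -1.7 -5.84 -6.32;-1 0 0 0 -1.7 -5.84 -6.32;-1 0 0 0 -1.7 -5.84 -6.32;-1 0 0 0 -1.7 -5.84 -6.32;-1 0 0 0 -1.7 -5.84 -6.32;-1 0 0 0 0 0 0;-1 0 0 0 0 0 0'
python3 - <<'E'
from h import *
m,R,t=wcam(); im=grab_frame('wrist')
print(env.state()['ee_pos'],env.state()['ee_rot'],*[x.round(1) for x in delta(b2w([57,-30,160]),brot())])
for q in [[57,-30,93],[57,-30,49],[56,53,31],[-13,-39,18],[72.5,105,0],[-72.5,105,0],[72.5,-105,0],[-72.5,-105,0]]:
    u=proj(b2w(q)[None],m,R,t)[0]; print(q,u.round()); cv2.drawMarker(im,tuple(int(v) for v in u),(0,0,255),0,12,1)
cv2.imwrite('pics/w1.png',im)
E
```

```text
time_s: 2.33
ee_pos: [502.3, 188.8, 225.2]
ee_rot: [180.0, 0.0, 157.4]
force: [0.7, 0.4, -0.6]
gripper_width: 91.2
gripper_force: 0.0
time_s: 3.2
ee_pos: [502.3, 190.6, 225.8]
ee_rot: [179.9, 30.1, -170.3]
force: [-0.1, -0.2, -0.2]
gripper_width: 91.3
gripper_force: 0.0
[502.55017494 190.66517578 225.86520428] [ 179.90403063   30.06709713 -170.3277398 ] [-4.3 -0.9 -4.6] [ 0.   0.1 -0.1]
[57, -30, 93] [321. 227.]
[57, -30, 49] [321. 210.]
[56, 53, 31] [417. 203.]
[-13, -39, 18] [311. 122.]
[72.5, 105, 0] [461. 212.]
[-72.5, 105, 0] [478.  50.]
[72.5, -105, 0] [245. 212.]
[-72.5, -105, 0] [234.  51.]
```

View pics/w1.png

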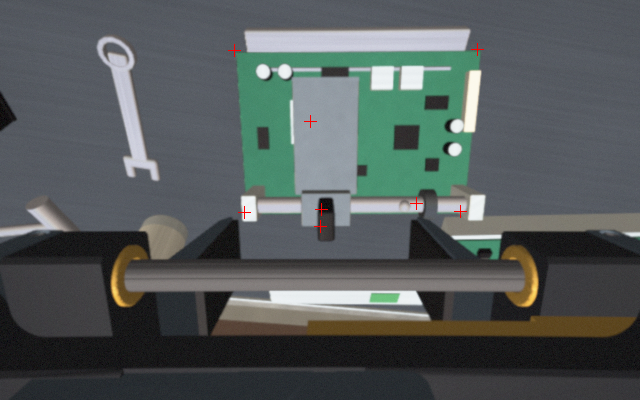

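Wrist view: the tab top face is at (326,227), against a prediction of (321,227), so the tab sits about 3 mm further +y. The collar is at (425,205) and the ball at (404,206). The fit is good, so I'll descend and grip.

```bash
python3 -m crank '-1 -4.3 3 14 0 0 0;-1 0 0 25 0 0 0;-1 0 0 25 0 0 0;-1 0 0 20 0 0 0;-1 0 0 0 0 0 0;1 0 0 0 0 0 0;1 0 0 0 0 0 0;1 0 0 0 0 0 0;1 0 0 0 0 0 0;1 0 0 0 0 0 0' 25
python3 - <<'E'
from h import *
s=env.state(); print((board(*JP).inv().apply(s['ee_pos']-np.array([JP[0],JP[1],65]))).round(1),s['gripper_width'],s['gripper_force'],s['force'])
E
```

```text
time_s: 4.5
ee_pos: [545.9, 201.0, 154.7]
ee_rot: [180.0, 30.0, -170.2]
force: [0.4, 0.5, -0.1]
gripper_width: 44.0
gripper_force: 0.0
[ 55.6 -26.3  71.4] 44.007944400356486 0.0 [ 0.40738744  0.54240533 -0.09913051]
```

```bash
python3 -m crank '1 0 0 0 0 0 0;1 0 0 0 0 0 0;1 0 0 0 0 0 0;1 0 0 0 0 0 0;1 0 0 0 0 0 0;1 0 0 0 0 0 0'
```

```text
time_s: 5.25
ee_pos: [545.9, 200.9, 154.3]
ee_rot: [180.0, 30.0, -170.2]
force: [-0.6, -1.6, -0.3]
gripper_width: 12.0
gripper_force: 25.0
```

```bash
python3 -m crank '1 0 4 0 0 0 0;1 0 8 0 0 0 0;1 0 8 0 0 0 0;1 0 8 0 0 0 0;1 0 8 0 0 0 0;1 0 6 0 0 0 0;1 0 5 0 0 0 0;1 0 4 0 0 0 0;1 0 4 0 0 0 0;1 0 0 0 0 0 0' 35
```

```text
time_s: 6.5
ee_pos: [536.3, 255.9, 154.3]
ee_rot: [179.9, 30.0, -170.2]
force: [-2.3, 0.3, 2.4]
gripper_width: 11.8
gripper_force: 35.0
```

```bash
python3 -m crank '1 0 1.5 0 0 0 0;1 0 1.5 0 0 0 0;1 0 0 0 0 0 0'; python3 -m crank '1 0 1.5 0 0 0 0;1 0 1.5 0 0 0 0;1 0 0 0 0 0 0'
```

```text
time_s: 6.88
ee_pos: [535.9, 258.2, 154.3]
ee_rot: [180.0, 30.0, -170.2]
force: [-1.4, -0.0, 1.4]
gripper_width: 11.6
gripper_force: 35.0
time_s: 7.25
ee_pos: [535.7, 258.9, 154.3]
ee_rot: [-179.8, 29.9, -170.2]
force: [1.3, -9.6, 3.5]
gripper_width: 11.6
gripper_force: 35.0
```

```bash
python3 -m crank '1 0 2 0 0 0 0;1 0 0 0 0 0 0'
python3 - <<'E'
from h import *
s=env.state(); print(s['force'])
m,R,t=wcam(); im=grab_frame('wrist')
u=proj(b2w([-13,-37,18])[None],m,R,t)[0];print(u); cv2.drawMarker(im,tuple(int(v) for v in u),(0,0,255),0,12,1)
cv2.imwrite('pics/w2.png',im)
E
```

```text
time_s: 7.5
ee_pos: [535.7, 259.0, 154.3]
ee_rot: [-179.6, 29.9, -170.2]
force: [4.3, -17.4, 3.8]
gripper_width: 11.8
gripper_force: 35.0
[  4.30806725 -17.39302953   3.78304962]
[209.43821617 118.31789003]
```

View pics/w2.png

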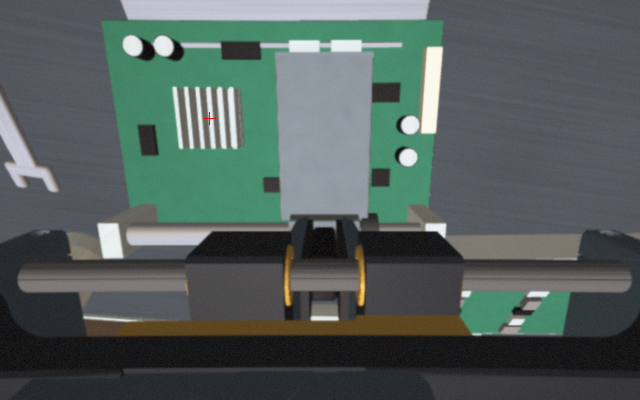

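The heat sink is uncovered at (206,118), against a prediction of (209,118). The guard is hard against the collar at 17 N. I'll ease the push, release and retract.

```bash
python3 -m crank '1 0 -4 0 0 0 0;0 0 0 0 0 0 0;-0.3 0 0 0 0 0 0;-0.3 0 0 0 0 0 0;-0.3 0 0 -25 0 0 0;-1 0 0 -50 0 0 0;-1 0 0 -50 0 0 0;-1 0 0 0 0 0 0'
python3 - <<'E'
from h import *
print(models.search_frame('tray','top')[:1]) if 0 else None
# above thermometer, tool down, y along world y rotated -3.4deg
R=Ro.from_euler('xyz',[180,0,180-3.4],degrees=True)
print(*[x.round(1) for x in delta([570,-174,123+130],R)])
s=env.state(); print(s['ee_pos'],(Ro.from_euler('xyz',s['ee_rot'],degrees=True).inv()*R).as_rotvec(degrees=True))
E
```

```text
time_s: 8.55
ee_pos: [474.8, 249.7, 267.2]
ee_rot: [179.7, 30.5, -170.3]
force: [0.2, 0.3, 0.5]
gripper_width: 79.0
gripper_force: 0.0
[ -12.  -433.8   21.4] [ 3.8 30.3 12.9]
[474.76211255 249.66150638 267.161038  ] [ 3.76036104 30.3097469  12.89220666]
```

```bash
python3 -m crank '-1 0 0 0 .95 7.6 3.25;-1 0 0 0 .95 7.6 3.25;-1 0 0 0 .95 7.6 3.25;-1 0 0 0 .95 7.6 3.25;-1 0 0 0 0 0 0' && python3 -m crank '-1 -10 -27 0 0 0 0;-1 -12 -43 0 0 0 0;-1 -12 -43 0 0 0 0;-1 -12 -43 0 0 0 0;-1 -12 -43 0 0 0 0;-1 -12 -43 0 0 0 0;-1 -12 -43 0 0 0 0;-1 -12 -43 0 0 0 0;-1 -12 -43 0 0 0 0;-1 -12 -43 0 0 0 0'
python3 - <<'E'
from h import *
m,R,t=wcam(); im=grab_frame('wrist')
print(env.state()['ee_pos'],env.state()['ee_rot'])
for q in [[570,-174,155],[570,-174,35],[469,-168,138],[609.2,-129.6,30],[528.9,-133,30],[535.4,-211.8,30]]:
    u=proj(np.array([q]),m,R,t)[0]; print(q,u.round()); cv2.drawMarker(im,tuple(int(v) for v in u),(0,0,255),0,12,1)
cv2.imwrite('pics/w3.png',im)
print([(round(d['p'],2),np.round(d['point'])) for d in models.search_frame('thermometer','wrist')])
E
```

```text
time_s: 9.18
ee_pos: [476.2, 248.4, 260.4]
ee_rot: [-179.6, -0.6, 176.3]
force: [0.3, -0.5, -1.0]
gripper_width: 91.1
gripper_force: 0.0
time_s: 10.42
ee_pos: [565.5, -173.0, 263.3]
ee_rot: [-179.6, -0.5, 176.5]
force: [1.1, 0.4, -1.1]
gripper_width: 90.9
gripper_force: 0.0
[ 566.57056602 -178.44778967  262.90458297] [-179.31511398   -0.38789487  176.31229176]
[570, -174, 155] [323. 210.]
[570, -174, 35] [324. 184.]
[469, -168, 138] [323.  83.]
[609.2, -129.6, 30] [362. 213.]
[528.9, -133, 30] [357. 146.]
[535.4, -211.8, 30] [290. 156.]
[(0.68, array([ 503., -301.,  131.]))]
```

View pics/w3.png

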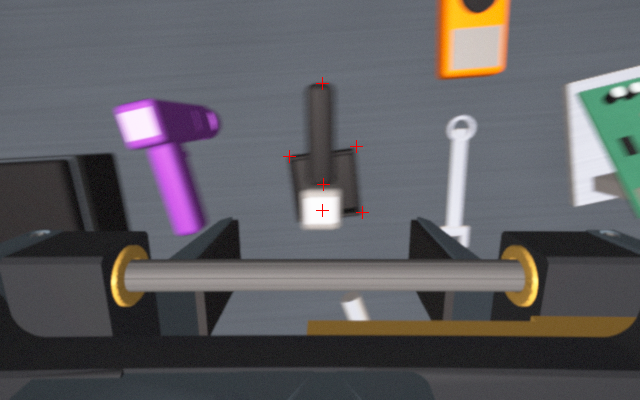

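Wrist view: the barrel top is at (321,210) and the handle end at (321,88), both on the predictions. The purple one stands apart at (140,122).

```bash
python3 -m crank '-1 0 0 0 0 0 0;-1 0 0 0 0 0 0'; python3 - <<'E'
from h import *
R=Ro.from_euler('xyz',[180,0,180-3.4],degrees=True)
print(*[x.round(1) for x in delta([570,-174.5,115],R)])
E
```

```text
time_s: 10.78
ee_pos: [565.7, -170.8, 263.9]
ee_rot: [-179.7, -0.5, 176.5]
force: [0.0, 0.8, 0.2]
gripper_width: 91.1
gripper_force: 0.0
[ -5.8  -2.6 148.9] [-0.3 -0.5 -0.1]
```

```bash
python3 -m crank '-1 -5.5 -3 20 -.3 -.5 0;-1 0 0 35 0 0 0;-1 0 0 35 0 0 0;-1 0 0 35 0 0 0;-1 0 0 24 0 0 0;1 0 0 0 0 0 0;1 0 0 0 0 0 0;1 0 0 0 0 0 0;1 0 0 0 0 0 0;1 0 0 0 0 0 0' 25; python3 -m crank '1 0 0 0 0 0 0;1 0 0 0 0 0 0;1 0 0 0 0 0 0;1 0 0 0 0 0 0'
```

```text
time_s: 12.02
ee_pos: [571.5, -175.8, 115.5]
ee_rot: [-180.0, 0.1, 176.4]
force: [0.3, -0.1, -0.1]
gripper_width: 44.3
gripper_force: 0.0
time_s: 12.52
ee_pos: [571.3, -175.7, 115.0]
ee_rot: [-180.0, 0.0, 176.4]
force: [-0.1, -0.5, 0.2]
gripper_width: 32.1
gripper_force: 25.0
```

```bash
python3 -m crank '1 0 0 -8 0 0 0;1 0 0 -20 0 0 0;1 0 0 -30 0 0 0;1 0 0 -35 0 0 0;1 0 0 -35 0 0 0;1 0 0 -35 0 0 0;1 0 0 -20 0 0 0;1 0 0 0 0 0 0' 40; python3 - <<'E'
from h import *
P=b2w([-13,-38,198]); print(P,*[x.round(1) for x in delta(P,brot())], b2w([-13,-38,18]))
E
```

```text
time_s: 13.52
ee_pos: [571.8, -175.8, 299.7]
ee_rot: [-179.9, 0.2, 176.4]
force: [0.1, 0.0, -1.5]
gripper_width: 31.8
gripper_force: 40.0
[427.01853147 168.58748469 229.97302995] [166.3 334.7  68.6] [ -3.6 -29.7 -13. ] [515.70524233 183.90633961  74.08845727]
```

```bash
python3 -m crank '1 10 20 0 0 0 0;1 19 38 0 0 0 0;1 19 38 0 0 0 0;1 19 38 0 0 0 0;1 19 38 0 0 0 0;1 19 38 0 0 0 0;1 19 38 0 0 0 0;1 19 38 0 0 0 0;1 15 30 0 0 0 0;1 8 19 0 0 0 0' && python3 -m crank '1 0 0 0 -.72 -5.94 -2.6;1 0 0 0 -.72 -5.94 -2.6;1 0 0 0 -.72 -5.94 -2.6;1 0 0 0 -.72 -5.94 -2.6;1 0 0 0 -.72 -5.94 -2.6;1 0 0 0 0 0 0;1 0 0 0 0 0 0'; python3 - <<'E'
from h import *
P=b2w([-13,-38,198]); print(P,*[x.round(1) for x in delta(P,brot())])
m,R,t=wcam(); im=grab_frame('wrist')
for q in [[-13,-38,18],[-13,-38,88]]:
    u=proj(b2w(q)[None],m,R,t)[0]; print(q,u.round()); cv2.drawMarker(im,tuple(int(v) for v in u),(0,0,255),0,12,1)
cv2.imwrite('pics/w4.png',im)
E
```

```text
time_s: 14.78
ee_pos: [423.9, 170.7, 296.5]
ee_rot: [-179.9, -0.2, 176.5]
force: [0.6, 1.1, -2.4]
gripper_width: 32.0
gripper_force: 40.0
time_s: 15.65
ee_pos: [426.2, 169.4, 297.5]
ee_rot: [179.9, 29.8, -170.3]
force: [0.2, 0.6, -1.3]
gripper_width: 31.7
gripper_force: 40.0
[427.01853147 168.58748469 229.97302995] [33.  -1.1 59. ] [ 0.1 -0.2 -0.1]
[-13, -38, 18] [322. 150.]
[-13, -38, 88] [321. 156.]
```

View pics/w4.png

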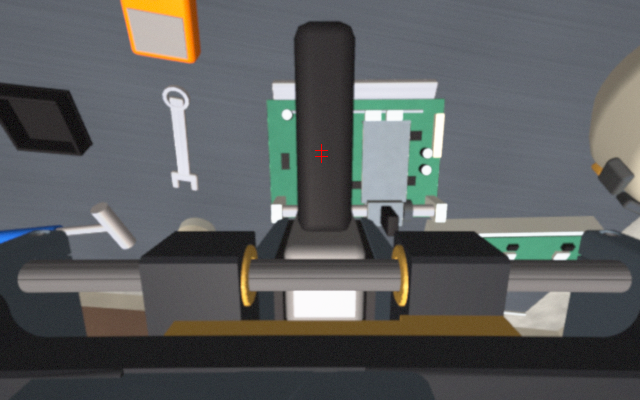

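The handle (325,120) hides the heat sink, but the board edges (270..441 by 100..210) agree with the fit, and the guard flap is open at (385,160). I'll move to the reading pose.

```bash
python3 -m crank '1 15 -1 0 0 0 0;1 18 0 10 0 0 0;1 0 0 22 0 0 0;1 0 0 18 0 0 0;1 0 0 9 0 0 0;1 0 0 0 0 0 0;1 0 0 0 0 0 0;1 0 0 0 0 0 0'; python3 - <<'E'
from h import *
P=b2w([-13,-38,198]); print(*[x.round(1) for x in delta(P,brot())])
print([ (round(d['p'],2),board(*JP).inv().apply(np.array(d['point'])-[JP[0],JP[1],65]).round()) for c in ('top','scene') if grab_frame(c) is not None for d in models.search_frame('heatsink',c)])
E
```

```text
time_s: 16.7
ee_pos: [427.5, 168.5, 230.9]
ee_rot: [179.9, 29.9, -170.3]
force: [0.1, -0.0, -1.9]
gripper_width: 31.9
gripper_force: 40.0
[0.9 0.1 0.5] [ 0.1 -0.1 -0.1]
[(0.56, array([16.,  2., 13.])), (0.38, array([ 9., -0., 11.])), (0.18, array([ -4., -40., 157.])), (0.57, array([53., 13., 16.])), (0.44, array([ -47., -398.,  -30.]))]
```

Square on, about 70 mm off. Now hold still for over 2 s.

```bash
for i in 1 2; do python3 -m crank '1 0 0 0 0 0 0;1 0 0 0 0 0 0;1 0 0 0 0 0 0;1 0 0 0 0 0 0;1 0 0 0 0 0 0;1 0 0 0 0 0 0;1 0 0 0 0 0 0;1 0 0 0 0 0 0;1 0 0 0 0 0 0;1 0 0 0 0 0 0'; done
python3 - <<'E'
from h import *
# check thermometer / heatsink line from scene view, enlarged
im=grab_frame('scene'); m=camera_model('scene')
for q,c in [([-13,-38,18],(0,0,255)),([-13,-38,88],(255,0,255))]:
    u=proj(b2w(q)[None],m)[0]; print(u); cv2.drawMarker(im,tuple(int(round(v)) for v in u),c,0,5,1)
cv2.imwrite('pics/s5.png',cv2.resize(im[140:310,330:540],None,fx=3.5,fy=3.5,interpolation=cv2.INTER_CUBIC))
E
```

```text
time_s: 18.15
ee_pos: [427.4, 168.4, 230.2]
ee_rot: [179.9, 29.9, -170.3]
force: [1.2, -1.0, -2.7]
gripper_width: 32.0
gripper_force: 40.0
time_s: 19.4
ee_pos: [427.4, 168.4, 230.2]
ee_rot: [179.9, 29.9, -170.3]
force: [0.1, 0.7, -2.6]
gripper_width: 31.8
gripper_force: 40.0
[432.16712633 229.30231267]
[439.65660572 198.09646807]
```

View pics/s5.png

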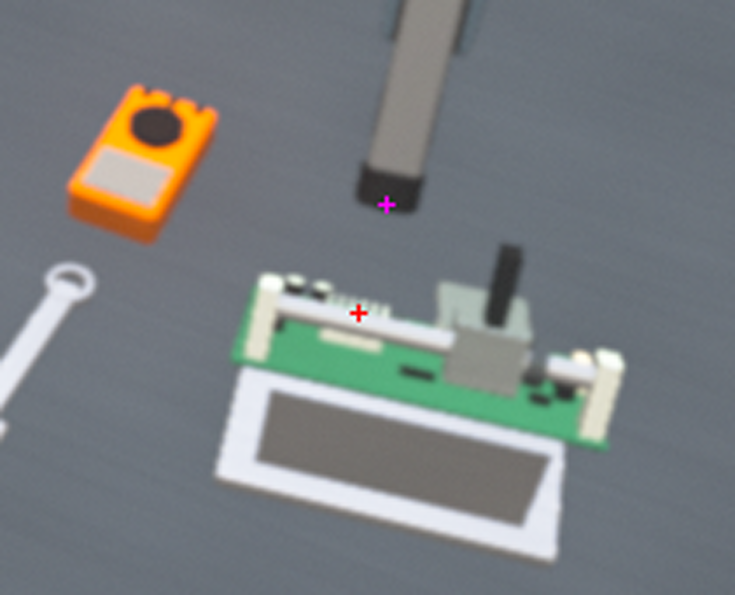

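The nose (388,205) is on its predicted point, in line with the fins at (355,308), with the guard open against the collar. The reading is taken, so I'll go back the same way.

```bash
python3 -m crank '1 0 0 -15 0 0 0;1 0 0 -30 0 0 0;1 0 0 -30 0 0 0;1 0 0 -15 0 0 0;1 0 0 0 .72 5.94 2.6;1 0 0 0 .72 5.94 2.6;1 0 0 0 .72 5.94 2.6;1 0 0 0 .72 5.94 2.6;1 0 0 0 .72 5.94 2.6;1 0 0 0 0 0 0'; python3 - <<'E'
from h import *
R=Ro.from_euler('xyz',[180,0,176.4],degrees=True)
print(*[x.round(1) for x in delta([572,-174,115],R)])
E
```

```text
time_s: 20.7
ee_pos: [385.1, 160.8, 307.8]
ee_rot: [-180.0, 0.1, 176.4]
force: [-0.6, -0.2, -2.1]
gripper_width: 32.2
gripper_force: 40.0
[-207.5 -322.3  193.2] [-0.   0.1 -0. ]
```

```bash
python3 -m crank '1 -12 -18 0 0 0 0;1 -24 -37 0 0 0 0;1 -24 -37 0 0 0 0;1 -24 -37 0 0 0 0;1 -24 -37 0 0 0 0;1 -24 -37 0 0 0 0;1 -24 -37 0 0 0 0;1 -24 -37 0 0 0 0;1 -18 -28 0 0 0 0;1 -10 -17 0 0 0 0' && python3 -m crank '1 0 0 20 0 0 0;1 0 0 30 0 0 0;1 0 0 30 0 0 0;1 0 0 20 0 0 0;1 0 0 0 0 0 0;1 0 0 0 0 0 0'; python3 - <<'E'
from h import *
R=Ro.from_euler('xyz',[180,0,176.4],degrees=True)
print(*[x.round(1) for x in delta([572,-174,115],R)])
E
```

```text
time_s: 21.95
ee_pos: [570.9, -174.6, 308.3]
ee_rot: [-179.9, 0.1, 176.4]
force: [1.1, 0.2, -1.8]
gripper_width: 31.8
gripper_force: 40.0
time_s: 22.7
ee_pos: [571.3, -173.5, 209.7]
ee_rot: [-179.9, 0.1, 176.4]
force: [0.6, -0.5, -1.5]
gripper_width: 31.9
gripper_force: 40.0
[-0.5 -0.3 94.7] [-0.1  0.1  0. ]
```

```bash
python3 -m crank '1 0 -1 25 0 0 0;1 0 0 25 0 0 0;1 0 0 20 0 0 0;1 0 0 12 0 0 0;1 0 0 6 0 0 0;1 0 0 3 0 0 0;1 0 0 2 0 0 0;1 0 0 1 0 0 0;1 0 0 0 0 0 0'
```

```text
time_s: 23.82
ee_pos: [571.0, -174.9, 115.0]
ee_rot: [-180.0, 0.1, 176.4]
force: [-0.5, 0.8, 0.4]
gripper_width: 32.4
gripper_force: 40.0
```

```bash
python3 -m crank '0.2 0 0 0.4 0 0 0;0 0 0 0 0 0 0;-0.5 0 0 0 0 0 0;-0.5 0 0 0 0 0 0;-0.5 0 0 -10 0 0 0;-0.5 0 0 -30 0 0 0;-0.5 0 0 -45 0 0 0;-0.5 0 0 -45 0 0 0;-0.5 0 0 -20 0 0 0;-0.5 0 0 0 0 0 0'; python3 - <<'E'
from h import *
m,R,t=wcam(); im=grab_frame('wrist')
for q in [[571,-175,155],[609.2,-129.6,30],[528.9,-133,30],[535.4,-211.8,30]]:
    u=proj(np.array([q]),m,R,t)[0]; cv2.drawMarker(im,tuple(int(v) for v in u),(0,0,255),0,12,1)
cv2.imwrite('pics/w6.png',im[0:260,150:500])
E
```

```text
time_s: 25.08
ee_pos: [571.5, -175.0, 266.5]
ee_rot: [-179.9, 0.3, 176.4]
force: [-0.2, 0.9, -0.5]
gripper_width: 68.4
gripper_force: 0.0
```

View pics/w6.png

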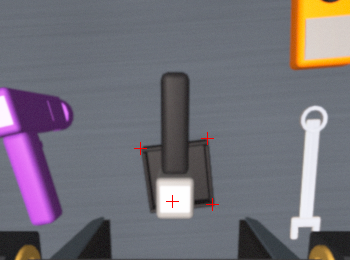

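The thermometer stands upright in the tray, with its barrel top at (175,200) as before the pick, and the gripper is clear. I'll hand in.

```bash
python3 -m crank '-0.5 0 0 0 0 0 0;-0.5 0 0 0 0 0 0;-0.5 0 0 0 0 0 0;-0.5 0 0 0 0 0 0'; python3 -c "
from workcell import env; print(env.job_done())"
```

```text
time_s: 25.62
ee_pos: [570.7, -174.6, 263.7]
ee_rot: [-180.0, -0.0, 176.4]
force: [-0.2, -0.2, -0.3]
gripper_width: 68.5
gripper_force: 0.0
the job is handed in; nothing more can be done
None
```

The job was handed in at 25.6 s with no verdict returned: the guard was slid open to the stop collar, the thermometer was held about 70 mm square off the heat sink for over 2 s, and it stands upright in its tray again, released.

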